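# Tuck in the pan handles and draw in the guard rail

### The arm

A 7-joint arm with a two-finger parallel gripper is mounted at the origin on the work surface. World frame = base frame: x ahead of the robot, y to its left, z up, the work surface at z = 0. Lengths are in m, angles in rad, forces in N, time in s.
With the tool pointing down it reaches from about 0.35 to 0.9 m from the base axis. Payload 8.1 kg.
Tool frame: the origin (TCP) lies at the very end of the fingers, on their centre line; the grasp point (between the pads) lies 19 mm behind it (grasp_offset is the distance from the TCP to the grasp point, in m); z points along the fingers, y is the line along which they close (so a half turn about z gives the same grasp; the last joint's range is limited). The gripper opens to 92 mm and grips with 3 to 60 N. Pads are 19 mm wide; open, the fingers measure 130 mm over their backs; the gripper's body (75 mm by 190 mm) begins 47 mm behind the grasp point.
Start: joints at [-1.264, 0.434, 0.025, 1.573, -0.012, 1.134, -0.075], TCP at [0.249, 0.573, 0.227] pointing down, gripper open.
Joint ranges: [-2.62, 2.62], [-0.44, 2.09], [-1.27, 1.32], [0.08, 2.57], [-1.32, 4.46], [0.12, 2], [-2.74, 2.74]. Speed limits (rad/s): [2.22, 2.22, 3.01, 3.01, 3.14, 3.14, 3.14].

### API

Orientations are given as a rotation vector (axis times angle).
In Python, from cell import observe, get_image, camera_params, sign_off, silhouettes, grasp_offset gives the robot as it stands. The module is installed in compiled form; this text tells all that it offers.
- The arm moves only by the tool jog_arm, never from a script. Its argument "motion" is a list that holds one entry, the list of rows, each a list of 7 numbers: the shift along the tool's x, y, z in m, then the turn, a rotation vector about the tool's x, y, z in rad, then the closure, from -1 (fully open) to 1 (shut), so that 0 is half open. In form: [[[dx, dy, dz, wx, wy, wz, hand], ...]]. A call has 1 to 10 rows; each row is the pose to reach, as a shift and turn from the pose commanded when the call began, along the tool's axes at that moment; what a row does not reach only later rows make up. A row lasts 1/12 s, in which the tool goes at most 41.7 mm and 7.16 degrees, less where a joint would pass 70% of its speed; a pose out of reach is approached as far as the arm can. A call with a gripper value outside its range is refused whole. The fingers move at their own pace and stop on an object; "force" is the grip in N (left out, the last holds). Time passes only in rows, so rows that repeat a pose let the fingers close. It gives the time, the measured TCP pose, the force, the opening and the grip force at its end, in the units of the state.
- observe(): the state, without advancing time (a new reading comes with each control period).
- get_image(name): name is "scene" or "top" or "wrist"; returns the picture (420x560x3 uint8, red, green, blue); there is no depth.
- camera_params(name): a dict with "vertical_fov" (degrees; the focal length in pixels is half the picture's height over the tangent of half this angle, whatever the lens; pixels are square), "cx", "cy" (the principal point, pixels), "dist_coeffs" ([k1, k2, p1, p2, k3] as OpenCV has them; the pictures are not rectified), "T" (4x4, takes a point from camera to world coordinates). Camera axes: x right, y down, z forward; pixel columns grow to the right and rows downward; lengths in m; the calibration is good to about 2 mm. A picture is of the moment at which its call begins: read the wrist's pose just before it. camera_params takes no time and is no camera call; for the wrist camera it gives the pose at the moment of the call.
- sign_off(): hands the job in; it is judged then, once.
Trained networks look in the newest picture that a camera, given by its name, has taken for a name from the list of things; names that differ only in an ending like _2 or _b are one class to them, and where a whole thing is asked for, a point or a joint stands for the part that bears it (a point fixed in the world has none). Each returns a list of dicts, best first, with "p" (0 to 1); they miss things now and then, are a little off and sometimes report something else, mostly with a low value. They report only what shows in the picture. A call takes as long as a camera call. They do not tell look-alikes from the thing itself.
- silhouettes(query, camera): "mask" (420x560 bool, what is visible of it) and "pixel" ([column, row] in pixels, amid what is visible of it).
The state is a dict: "clock": time; "joints": joint angles; "dq": joint speeds; "joint_efforts": joint torques, N m; "position": TCP position; "ee_rot": TCP orientation; "force": force on the tool from outside, world axes, zero at the start; "ft_torque": the same for the moment, N m; "width": opening from 0.0 (shut) to 1.0 (fully open); "gripper_force": force on a finger pad.
Only numpy, scipy, OpenCV 4.12 (cv2) and the standard library are available. Lean on these libraries where they do the work, as an engineer would, in place of code of your own. Each camera call takes 0.05 s, during which the arm holds its last target. There are 200 camera calls.

### The job

The street cats' portion pans by the front door have their handles sticking out into the passage: swing every pan's handle inward until the whole handle lies behind the orange line, a finger's width clear of the neighbouring pans, with each pan upright and wholly on a round mat. Then loosen the black lever jam nut well (anticlockwise), turn the blue adjuster knob above it until the guard rail's red pointer is level with the green marker, and tighten the nut fully again. Never turn the knob while the nut is tight, and leave the tins, jar, brush and bag clip alone.

Things in the scene. Friction and masses are not known exactly. Their poses are not given: they have to be found in the camera images.
- board: fixed white feeding board, 440 x 920 mm and 12 mm thick; origin at its underside (table height) at the middle line of the row of mats, x axis towards the back (away from the passage and the robot at yaw 0), y to the left, z up. The orange stripe (6 mm wide) that handles must lie behind runs along y at x = -60 mm
- mat0 (a point): centre of a round grey mat, 112 mm across, flat, on the board's top face at board x = 0, y = -335 mm; mats are 175 mm apart
- mat1 (a point): centre of a round grey mat, 112 mm across, flat, on the board's top face at board x = 0, y = -160 mm; mats are 175 mm apart
- mat2 (a point): centre of a round grey mat, 112 mm across, flat, on the board's top face at board x = 0, y = 15 mm; mats are 175 mm apart
- mat3 (a point): centre of a round grey mat, 112 mm across, flat, on the board's top face at board x = 0, y = 190 mm; mats are 175 mm apart
- pan_orange: orange round portion pan, 76 mm across, 40 mm tall, about 0.22 kg, loose; may be absent. Origin at the centre of its underside, x axis along its handle outwards. Black straight handle 14 mm wide, 12 mm tall, from the rim at 38 mm to 118 mm from the axis, its centre 34 mm above the underside
- pan_orange_tip (a point): outer end of the orange pan's handle, 118 mm from the pan's axis, 34 mm above its underside
- pan_white: white round portion pan, 76 mm across, 40 mm tall, about 0.22 kg, loose; may be absent. Origin at the centre of its underside, x axis along its handle outwards. Black straight handle 14 mm wide, 12 mm tall, from the rim at 38 mm to 118 mm from the axis, its centre 34 mm above the underside
- pan_white_tip (a point): outer end of the white pan's handle, 118 mm from the pan's axis, 34 mm above its underside
- pan_red: red round portion pan, 76 mm across, 40 mm tall, about 0.22 kg, loose; may be absent. Origin at the centre of its underside, x axis along its handle outwards. Black straight handle 14 mm wide, 12 mm tall, from the rim at 38 mm to 118 mm from the axis, its centre 34 mm above the underside
- pan_red_tip (a point): outer end of the red pan's handle, 118 mm from the pan's axis, 34 mm above its underside
- pan_steel: bare-metal grey round portion pan, 76 mm across, 40 mm tall, about 0.22 kg, loose; may be absent. Origin at the centre of its underside, x axis along its handle outwards. Black straight handle 14 mm wide, 12 mm tall, from the rim at 38 mm to 118 mm from the axis, its centre 34 mm above the underside
- pan_steel_tip (a point): outer end of the bare-metal grey pan's handle, 118 mm from the pan's axis, 34 mm above its underside
- nut (a joint): jam nut's turn in rad about a fixed upright axis (board x -20, y 380 mm): 0 = tight, against its stop; grows as it is loosened anticlockwise seen from above, to 1.3; 0.8 or more is properly loose. Friction about 0.1 N m; stays where left
- nut_grip (a point): point on the nut's black lever, 62 mm out from the axis, at mid height (51 mm above the table). The lever is 10 mm wide, 12 mm tall, reaches 78 mm from the axis; at 0 it points along the board's +x, at joint value a it points a rad anticlockwise of that. This point's x axis is along the lever outwards. Below the inner part is a round grey housing of 34 mm radius, its top 42 mm above the table
- adjuster (a joint): blue adjuster knob's turn in rad, on the same axis above the nut; grows clockwise seen from above, 0 to 3.2; each rad moves the guard rail 20 mm towards the board's +x. Friction about 0.06 N m; stays where left. Not to be turned while the nut is tight
- adjuster_grip (a point): centre of the knob's grip bar, on the axis, 87 mm above the table. Bar 42 mm long, 12 mm thick, 24 mm tall (75 to 99 mm above the table); this point's x axis is along the bar; at joint value a the bar lies a rad clockwise of the board's x axis
- pointer (a point): left tip of the red pointer on the left end of the steel guard rail, 42 mm above the table. The rail is a 10 mm bar along the board's y, its top 47 mm above the table, in front of the pans
- marker: fixed green marker, 6 x 18 x 30 mm upright plate on the board just left of the pointer; origin under its centre, axes as the board's. The pointer is level with it when both have the same board x
- tin_a: tin with green label, 66 mm across, 50 mm tall, at the back of the board; not to be disturbed
- tin_b: tin with yellow label, 66 mm across, 50 mm tall, at the back of the board; not to be disturbed
- jar: treat jar, 68 mm across, 90 mm tall, red cap, at the back of the board; not to be disturbed
- clip: orange bag clip, 90 mm long, 12 mm tall, lying on the board at the back left; not to be disturbed
- brush: red brush lying on the table to the right; not to be disturbed
Things that resemble listed ones, but are neither listed nor needed, are in the scene too. Leave any purple look-alike of the pan_white alone.

How it is judged:
On the way, in this order (a step that is already met when the one before it is completed fails the run):
1. every handle is inside the orange line and clear of the other pans, every pan on a mat ((horizontal distance between pan_orange and mat0 below 0.018 m or horizontal distance between pan_orange and mat1 below 0.018 m or horizontal distance between pan_orange and mat2 below 0.018 m or horizontal distance between pan_orange and mat3 below 0.018 m) and x of each of pan_orange_tip, pan_white_tip, pan_red_tip, pan_steel_tip in the frame of board above -0.058 m and (horizontal distance between pan_white and mat0 below 0.018 m or horizontal distance between pan_white and mat1 below 0.018 m or horizontal distance between pan_white and mat2 below 0.018 m or horizontal distance between pan_white and mat3 below 0.018 m) and (horizontal distance between pan_red and mat0 below 0.018 m or horizontal distance between pan_red and mat1 below 0.018 m or horizontal distance between pan_red and mat2 below 0.018 m or horizontal distance between pan_red and mat3 below 0.018 m) and (horizontal distance between pan_steel and mat0 below 0.018 m or horizontal distance between pan_steel and mat1 below 0.018 m or horizontal distance between pan_steel and mat2 below 0.018 m or horizontal distance between pan_steel and mat3 below 0.018 m) and horizontal distance between each of pan_orange_tip, pan_red_tip, pan_steel_tip and pan_white above 0.046 m and horizontal distance between each of pan_orange_tip, pan_white_tip, pan_steel_tip and pan_red above 0.046 m and horizontal distance between each of pan_orange_tip, pan_white_tip, pan_red_tip and pan_steel above 0.046 m and horizontal distance between each of pan_white_tip, pan_red_tip, pan_steel_tip and pan_orange above 0.046 m), for 0.2 s.
2. the jam nut is loosened (0.7 rad or more) (value of joint nut above 0.7 rad), for 0.2 s.
3. with the nut loose, the pointer is brought level with the marker (x of pointer in the frame of marker between -0.004 and 0.004 m and value of joint nut above 0.5 rad), for 0.2 s.
4. the nut is tight again (within 0.1 rad of its stop) (value of joint nut below 0.1 rad), for 0.2 s.
At the end, for the whole second after the job is handed in: Every pan present stands upright and at rest within 18 mm of a mat's centre, its handle's end at board x above -58 mm, at least 46 mm from any other pan's axis, no pans touching; the pointer within 4 mm of the marker along the board's x; the nut within 0.1 rad of tight (all of step 1 and contact force between pan_orange and pan_white below 0.1 N and contact force between each of pan_orange, pan_white and pan_red below 0.1 N and contact force between each of pan_orange, pan_white, pan_red and pan_steel below 0.1 N and angle between each of pan_orange, pan_white, pan_red, pan_steel's own z axis and vertical below 0.15 rad and linear speed of each of pan_orange, pan_white, pan_red, pan_steel below 0.02 m/s and x of pointer in the frame of marker between -0.004 and 0.004 m and value of joint nut below 0.1 rad).
It fails at once if the knob is turned while the nut is tight (value of joint nut below 0.35 rad and (velocity of joint adjuster above 0.3 rad/s or velocity of joint adjuster below -0.3 rad/s)).
It fails at once if a bystander is moved more than 40 mm or knocked over (distance of any of tin_a, tin_b, jar, brush, clip from where it was at the start of the episode above 0.04 m or angle between any of tin_a, tin_b, jar's own z axis and vertical above 0.6 rad).
Of pan_orange, pan_white, pan_red, pan_steel only 2 to 4 are there at a start; the rules pass over those that are not, and their reading is None.
At some moment in a run one of pan_orange, pan_white, pan_red, pan_steel may be knocked a few centimetres aside while the robot is not near it.
Once in a run the grip may slacken for a moment while it holds something.
It also fails if it takes over 210 s, if anything falls off the work surface, if the arm or the gripper's body presses on something with over 40 N, if the wrist force passes 120 N, or if a joint passes its speed limit or range.

## Working session

There is one attempt and no reset: what is moved stays moved. The work goes in short steps, Python scripts to look and compute and a tool call to move; the robot and the scene stay as the last step left them, time stands still between calls to the robot, and variables do not carry over. Pictures are saved under pics/ and viewed, at most 17 in all, crops included, and the job is handed in when it is done.

Besides the shell and the picture viewer there is one more tool, called after "Emit:" as name(argument=value, ...) on one line, values as JSON. jog_arm: Moves the arm, as the interface text tells. Its arguments: {"type":"object","properties":{"motion":{"type":"array"},"force":{"type":"number"}},"required":["motion"]}

```bash
mkdir -p pics; cat > h.py <<'E'
import numpy as np, cv2
from cell import *
from scipy.spatial.transform import Rotation as R
def K(c):
    f=210/np.tan(np.radians(c["vertical_fov"])/2)
    return np.array([[f,0,c["cx"]],[0,f,c["cy"]],[0,0,1.]])
def ray(cam,px):
    c=camera_params(cam); T=np.array(c["T"])
    u=cv2.undistortPoints(np.array(px,float).reshape(-1,1,2),K(c),np.array(c["dist_coeffs"],float)).reshape(-1,2)
    d=np.c_[u,np.ones(len(u))]@T[:3,:3].T
    return T[:3,3],d
def onz(cam,px,z):
    o,d=ray(cam,px); return o+d*((z-o[2])/d[:,2])[:,None]
def proj(cam,P):
    c=camera_params(cam); T=np.linalg.inv(np.array(c["T"]))
    r,_=cv2.Rodrigues(T[:3,:3]); return cv2.projectPoints(np.array(P,float).reshape(-1,1,3),r,T[:3,3],K(c),np.array(c["dist_coeffs"],float))[0].reshape(-1,2)
def save(cam,name,im=None):
    im=get_image(cam) if im is None else im
    cv2.imwrite(f"pics/{name}.png",im[:,:,::-1]); return im
E
python3 - <<'E'
from h import *
s=observe(); print(s, grasp_offset)
a=save("scene","s0");b=save("top","t0")
for c in("scene","top"):print(camera_params(c))
E
```

```text
{'clock': 0.0, 'joints': array([-1.26360542,  0.43515102,  0.0249837 ,  1.57408707, -0.01159544,
        1.13400845, -0.07506886]), 'dq': array([-0.00015503, -0.00095977, -0.00053173, -0.00036759, -0.0005995 ,
       -0.0019834 ,  0.00019082]), 'joint_efforts': array([-1.08710599e-03, -6.67866254e+01,  9.84408706e-01, -3.14431107e+01,
       -6.05298160e-02,  4.36273345e-02,  1.49655743e-04]), 'position': array([0.2488682 , 0.5727614 , 0.22599369]), 'ee_rot': array([-6.39241253e-01, -3.07570135e+00,  2.35604694e-03]), 'force': array([-0.30735842, -0.51030577,  0.72207517]), 'ft_torque': array([0.02954516, 0.01308204, 0.02809638]), 'gripper_force': 0.0, 'width': 1.0007570206686545} 0.0188
{'vertical_fov': 57.726231708316924, 'cx': 275.49819625820936, 'cy': 203.64728997608472, 'dist_coeffs': array([-0.04782989,  0.        ,  0.        ,  0.        ,  0.        ]), 'T': array([[-0.33410848,  0.79916198, -0.49971158,  0.96456498],
       [ 0.94252857,  0.28138272, -0.18017676,  0.14137411],
       [-0.00338021, -0.53119102, -0.84724535,  0.9453767 ],
       [ 0.        ,  0.        ,  0.        ,  1.        ]])}
{'vertical_fov': 57.943977423913076, 'cx': 283.7999288514019, 'cy': 210.7274333264949, 'dist_coeffs': array([-0.10724644,  0.        ,  0.        ,  0.        ,  0.        ]), 'T': array([[ 0.01656351, -0.9985057 ,  0.05207708,  0.40226928],
       [-0.99969547, -0.01749113, -0.01740755, -0.03754988],
       [ 0.01829243, -0.0517729 , -0.99849134,  1.11465671],
       [ 0.        ,  0.        ,  0.        ,  1.        ]])}
```

View pics/t0.png

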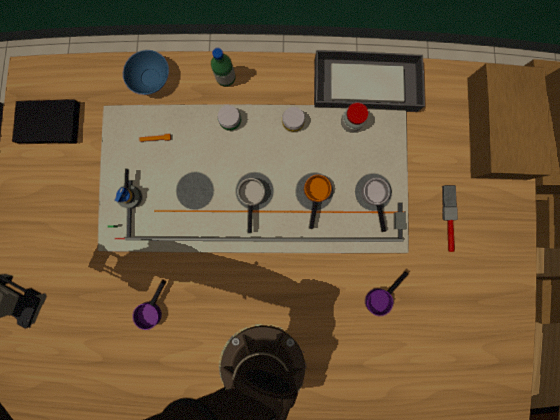

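View pics/s0.png

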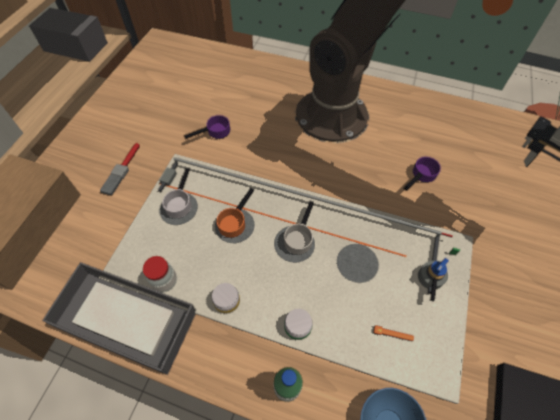

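The top view shows three pans: a grey one on mat2 at about (252,190), an orange one on mat1 at (318,187), and a pale one on mat0 at (376,191). All three handles point toward the robot. Mat3 at (195,190) is empty, the two purple pans are decoys, and the nut and knob are at (125,193). The scene view agrees.

```bash
python3 - <<'E'
from h import *
get_image("top")
# board corners & pose
m=silhouettes("board","top"); print(len(m),m[0]["p"])
c=max(cv2.findContours(m[0]["mask"].astype(np.uint8),0,2)[0],key=cv2.contourArea)
h=cv2.convexHull(c).reshape(-1,2).astype(float)
w=onz("top",h,0.012)[:,:2].astype(np.float32)
r=cv2.minAreaRect(w);print("board",r,cv2.boxPoints(r).round(4).tolist())
for n,z in [("pan_orange",.052),("pan_white",.052),("pan_steel",.052),("pan_red",.052),("pan_orange_tip",.046),("pan_white_tip",.046),("pan_steel_tip",.046),("marker",.042),("pointer",.042),("nut",.051),("adjuster",.099),("tin_a",.062),("tin_b",.062),("jar",.102),("clip",.024)]:
    for q in silhouettes(n,"top")[:3]:
        print(n,round(q["p"],2),np.round(q["pixel"]),q["mask"].sum(),onz("top",[q["pixel"]],z)[0].round(4))
# grey mats + orange stripe by hand
print(onz("top",[[195,190.5],[154,211],[387,213.5],[117,239]],.012).round(4).tolist())
im=get_image("top")
for n,(x,y) in dict(g=(252,191),w=(376,191)).items(): print(n,im[y-3:y+3,x-3:x+3].mean((0,1)))
cv2.imwrite("pics/t1.png",cv2.resize(im[100:260,95:415,::-1],None,fx=2.5,fy=2.5,interpolation=cv2.INTER_CUBIC))
E
```

```text
1 0.95
board ((0.5568236708641052, 0.03663310408592224), (0.43963363766670227, 0.9206736087799072), 0.574416995048523) [[0.33239999413490295, 0.49470001459121704], [0.3416000008583069, -0.42590001225471497], [0.7811999917030334, -0.42149999737739563], [0.7720000147819519, 0.4991999864578247]]
pan_orange 0.67 [319. 190.] 661 [ 0.5186 -0.1553  0.052 ]
pan_white 0.93 [379. 301.] 724 [ 0.2071 -0.3292  0.052 ]
pan_white 0.79 [252. 194.] 722 [0.5032 0.0349 0.052 ]
pan_white 0.69 [150. 312.] 779 [0.1675 0.3156 0.052 ]
pan_steel 0.72 [378. 196.] 758 [ 0.5046 -0.3248  0.052 ]
pan_orange_tip 0.91 [316. 192.] 721 [ 0.5142 -0.1475  0.046 ]
pan_white_tip 0.86 [248. 194.] 690 [0.5022 0.0455 0.046 ]
pan_white_tip 0.85 [152. 311.] 784 [0.1667 0.3118 0.046 ]
pan_white_tip 0.58 [380. 298.] 753 [ 0.2151 -0.3321  0.046 ]
pan_steel_tip 0.64 [375. 196.] 812 [ 0.5062 -0.3168  0.046 ]
pointer 0.8 [254. 240.] 1327 [0.3752 0.025  0.042 ]
pointer 0.16 [314. 194.] 706 [ 0.5065 -0.1423  0.042 ]
nut 0.56 [127. 193.] 144 [0.5005 0.3923 0.051 ]
adjuster 0.65 [317. 190.] 736 [ 0.5141 -0.1436  0.099 ]
adjuster 0.6 [121. 192.] 157 [0.4972 0.3882 0.099 ]
tin_a 0.78 [292. 120.] 450 [ 0.7161 -0.0749  0.062 ]
tin_a 0.72 [230. 116.] 504 [0.7245 0.1002 0.062 ]
tin_b 0.78 [292. 120.] 450 [ 0.7161 -0.0749  0.062 ]
tin_b 0.72 [230. 116.] 504 [0.7245 0.1002 0.062 ]
jar 0.86 [353. 120.] 613 [ 0.7072 -0.2421  0.102 ]
clip 0.7 [159. 137.] 184 [0.6688 0.3141 0.024 ]
[[0.5145, 0.204, 0.012], [0.4523, 0.3236, 0.012], [0.4569, -0.3612, 0.012], [0.3679, 0.4326, 0.012]]
g [147.94444444 137.55555556 121.        ]
w [146.05555556 134.58333333 127.19444444]
```

View pics/t1.png

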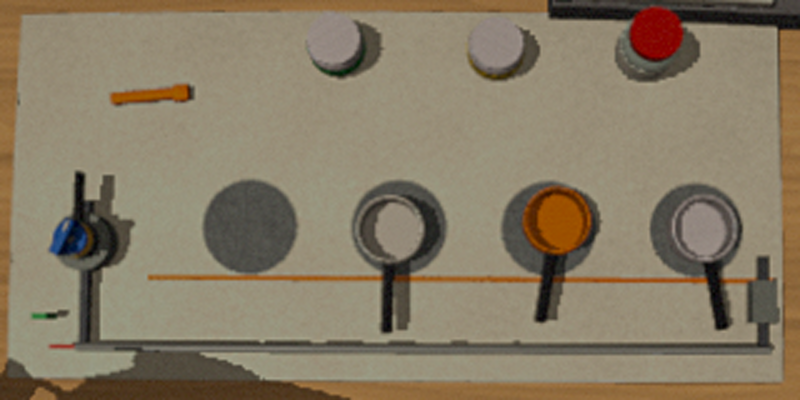

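The crop shows the three pans, each slightly off its mat centre, with the handle tips at crop (387,332), (541,321) and (722,329). The rail lies in front of the tips. Next I'll turn these into world coordinates.

```bash
cat >> h.py <<'E'
YAW=0.009
B0=np.array([0.5152,0.0136])
def b2w(p): c,s=np.cos(YAW),np.sin(YAW); return B0+np.array([[c,-s],[s,c]])@np.array(p)
def w2b(p): c,s=np.cos(YAW),np.sin(YAW); return np.array([[c,s],[-s,c]])@(np.array(p)[:2]-B0)
MATS=[b2w([0,y]) for y in(-.335,-.16,.015,.19)]
def tool():
    s=observe(); r=R.from_rotvec(s["ee_rot"]); M=r.as_matrix()
    return s,M
def plan(p,yaw):
    "shift+turn in tool axes to reach TCP p, pointing down, tool y axis at angle yaw in world (mod pi)"
    s,M=tool(); 
    best=None
    for k in(0,1):
        a=yaw+k*np.pi; y=np.array([np.cos(a),np.sin(a),0]); z=np.array([0,0,-1.]); x=np.cross(y,z)
        rv=R.from_matrix(M.T@np.c_[x,y,z]).as_rotvec()
        if best is None or np.linalg.norm(rv)<np.linalg.norm(best): best=rv
    print("pos",s["position"].round(4),"yawY",round(float(np.arctan2(M[1,1],M[0,1])),3),"j7",s["joints"][6].round(2),"t",round(s["clock"],1),"w",s["width"])
    print("shift",(M.T@(np.array(p)-s["position"])).round(4),"turn",best.round(4))
E
python3 - <<'E'
from h import *
f=lambda a:np.c_[95+np.array(a)[:,0]/2.5,100+np.array(a)[:,1]/2.5]
rim=onz("top",f([[391,229],[557,220],[706,229]]),.053)[:,:2]
tip=onz("top",f([[387,332],[541,321],[722,329]]),.053)[:,:2]
ms=onz("top",f([[250,226],[398,229],[547,228],[697,230]]),.012)[:,:2]
for i,x in enumerate(ms): print("mat",3-i,x.round(4),MATS[3-i].round(4))
for a,b in zip(rim,tip): print(a.round(4),w2b(a).round(4),"tip",b.round(4),"len",np.linalg.norm(b-a).round(4),"ang",np.degrees(np.arctan2(*(b-a)[::-1])).round(1))
g=onz("top",f([[33,315.5],[56,314]]),.042);print("marker?",g,[w2b(x) for x in g])
g=onz("top",f([[50,346]]),.042);print("pointer",g,w2b(g[0]))
print("nut axis",b2w([-.02,.38]))
print("tins",[w2b(onz("top",f([q]),h)[0]).round(3) for q,h in (((334,44),.062),((496,44),.062),((656,34),.102),((150,95),.02))])
plan([rim[0][0],rim[0][1],.15],np.pi/2)
E
```

```text
mat 3 [0.5148 0.204 ] [0.5135 0.2036]
mat 2 [0.5141 0.0305] [0.5151 0.0286]
mat 1 [ 0.5185 -0.1436] [ 0.5166 -0.1464]
mat 0 [ 0.5198 -0.3214] [ 0.5182 -0.3214]
[0.5098 0.0359] [-0.0052  0.0223] tip [0.3942 0.0379] len 0.1156 ang 179.0
[ 0.5235 -0.1509] [ 0.0068 -0.1646] tip [ 0.4094 -0.1342] len 0.1153 ang 171.7
[ 0.5168 -0.3213] [-0.0015 -0.3349] tip [ 0.4034 -0.3402] len 0.1149 ang -170.5
marker? [[0.40489264 0.44731032 0.042     ]
 [0.40718761 0.41991951 0.042     ]] [array([-0.10639956,  0.43468551]), array([-0.10435119,  0.40727515])]
pointer [[0.37040838 0.42581669 0.042     ]] [-0.14107586  0.4135031 ]
nut axis [0.49178086 0.39340461]
tins [array([0.204, 0.089]), array([ 0.206, -0.094]), array([ 0.209, -0.269]), array([0.155, 0.312])]
pos [0.249  0.5733 0.2267] yawY 1.161 j7 -0.08 t 1.0 w 1.0027240878021786
shift [-0.4533 -0.389   0.0767] turn [ 0.      0.     -0.4099]
```

Emit:
jog_arm(motion=[[[-0.453,-0.389,0.0767,0,0,-0.393,-1],[-0.453,-0.389,0.0767,0,0,-0.393,-1],[-0.453,-0.389,0.0767,0,0,-0.393,-1],[-0.453,-0.389,0.0767,0,0,-0.393,-1],[-0.453,-0.389,0.0767,0,0,-0.393,-1],[-0.453,-0.389,0.0767,0,0,-0.393,-1],[-0.453,-0.389,0.0767,0,0,-0.393,-1],[-0.453,-0.389,0.0767,0,0,-0.393,-1],[-0.453,-0.389,0.0767,0,0,-0.393,-1],[-0.453,-0.389,0.0767,0,0,-0.393,-1]]])

```text
clock: 1.83
position: [0.4299, 0.1996, 0.1738]
ee_rot: [0.026, 3.141, 0.001]
force: [1.2, 0.7, -0.1]
width: 1.001
gripper_force: 0.0
```

```bash
python3 -c "
from h import *
plan([.5098,.0359,.12],np.radians(89))"
```

```text
pos [0.4299 0.1996 0.1738] yawY 1.554 j7 1.03 t 1.8 w 1.000972741733328
shift [-0.0826 -0.1624  0.0537] turn [0.0006 0.0008 0.0008]
```

Emit:
jog_arm(motion=[[[-0.0826,-0.1624,0.0537,0,0,0,-1],[-0.0826,-0.1624,0.0537,0,0,0,-1],[-0.0826,-0.1624,0.0537,0,0,0,-1],[-0.0826,-0.1624,0.0537,0,0,0,-1],[-0.0826,-0.1624,0.0537,0,0,0,-1],[-0.0826,-0.1624,0.0537,0,0,0,-1],[-0.0826,-0.1624,0.0537,0,0,0,-1]]])

```text
clock: 2.42
position: [0.5093, 0.0362, 0.1196]
ee_rot: [-0.032, -3.141, 0.001]
force: [-0.7, 0.1, -0.3]
width: 1.0
gripper_force: 0.0
```

```bash
python3 -c "
from h import *
plan([.5098,.0359,.026],np.radians(89))
im=save('wrist','w1')
print(proj('wrist',[[.5098,.0359,.053],[.394,.0379,.053],[.5098,.0359+.038,.053],[.5098,.0359-.038,.053]]))
"
```

```text
pos [0.5093 0.0362 0.1196] yawY 1.551 j7 1.45 t 2.4 w 0.9998769574996114
shift [-0.0006 -0.0002  0.0936] turn [-0.0004 -0.0007 -0.0028]
[[275.94973323 221.58466054]
 [275.65485108  65.20349161]
 [323.1340654  220.78225994]
 [228.83536766 222.35594313]]
```

View pics/w1.png

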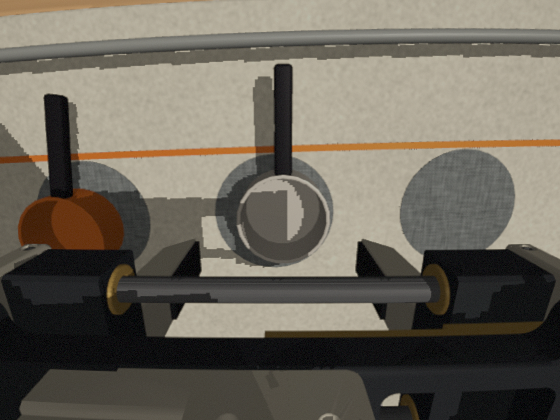

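The wrist view shows the grey pan's rim centred at (284,219) and its tip at (283,66), about 4 mm to +y of my estimate. I'll correct for that and descend.

Emit:
jog_arm(motion=[[[-0.001,0.004,0.04,0,0,0,-1],[-0.001,0.004,0.07,0,0,0,-1],[-0.001,0.004,0.0936,0,0,0,-1],[-0.001,0.004,0.0936,0,0,0,-1],[-0.001,0.004,0.0936,0,0,0,0.7],[-0.001,0.004,0.0936,0,0,0,0.7],[-0.001,0.004,0.0936,0,0,0,0.7],[-0.001,0.004,0.0936,0,0,0,0.7],[-0.001,0.004,0.0936,0,0,0,0.7],[-0.001,0.004,0.0936,0,0,0,0.7]]], force=12)

```text
clock: 3.3
position: [0.5115, 0.0421, 0.028]
ee_rot: [0.026, 3.139, 0.002]
force: [-0.2, 0.8, 8.3]
width: 0.806
gripper_force: 12.0
```

```bash
python3 -c "
from h import *
plan([*MATS[2],.028],np.radians(89-135))
print(proj('wrist',[[*m,.0125] for m in MATS]),observe()['force'],observe()['gripper_force'])
save('wrist','w2')
"
```

```text
pos [0.5115 0.0421 0.028 ] yawY 1.554 j7 1.47 t 3.3 w 0.8064423849787135
shift [-0.0038 -0.0134  0.    ] turn [-2.000e-04  3.200e-03 -7.847e-01]
[[-196.90279695  256.23139332]
 [  -1.82071009  256.45596205]
 [ 257.54030657  252.06236249]
 [ 523.92359908  244.32832093]] [-0.18120334  0.8205649   8.26749644] 11.998960078926757
```

View pics/w2.png

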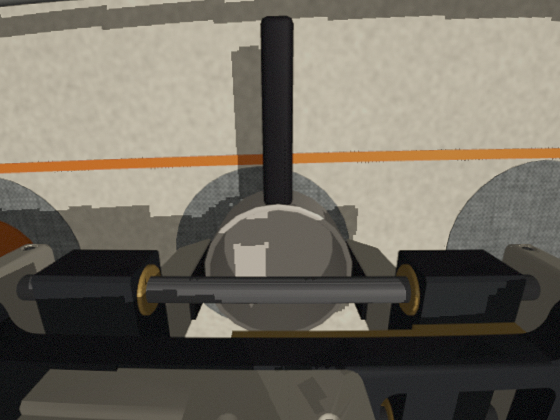

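The grey pan is gripped, with width 0.806 and the handle up at columns 265–292. The mat centre is at about (263,250), so I'll shift about 10 mm toward −y while turning clockwise.

Emit:
jog_arm(motion=[[[-0.004,-0.01,-0.002,0,0,0.12,0.7],[-0.004,-0.01,-0.002,0,0,0.24,0.7],[-0.004,-0.01,-0.002,0,0,0.36,0.7],[-0.004,-0.01,-0.002,0,0,0.48,0.7],[-0.004,-0.01,-0.002,0,0,0.6,0.7],[-0.004,-0.01,-0.002,0,0,0.72,0.7],[-0.004,-0.01,-0.002,0,0,0.84,0.7],[-0.004,-0.01,-0.002,0,0,0.96,0.7],[-0.004,-0.01,-0.002,0,0,1.08,0.7],[-0.004,-0.01,-0.002,0,0,1.2,0.7]]])

```text
clock: 4.18
position: [0.5144, 0.0319, 0.0291]
ee_rot: [1.803, 2.572, 0.002]
force: [-0.7, 1.0, -2.1]
width: 0.809
gripper_force: 12.0
```

Emit:
jog_arm(motion=[[[0,0,0,0,0,0.12,0.7],[0,0,0,0,0,0.24,0.7],[0,0,0,0,0,0.36,0.7],[0,0,0,0,0,0.48,0.7],[0,0,0,0,0,0.6,0.7],[0,0,0,0,0,0.72,0.7],[0,0,0,0,0,0.84,0.7],[0,0,0,0,0,0.96,0.7],[0,0,0,0,0,1.08,0.7],[0,0,0,0,0,1.2,0.7]]])

```text
clock: 5.02
position: [0.5144, 0.0322, 0.029]
ee_rot: [-2.94, -1.105, -0.002]
force: [-0.5, 0.0, -1.0]
width: 0.81
gripper_force: 12.0
```

Emit:
jog_arm(motion=[[[0,0,0,0,0,0.0,0.7],[0,0,0.001,0,0,0,-1],[0,0,0.001,0,0,0,-1],[0,0,0.001,0,0,0,-1],[0,0,0.001,0,0,0,-1],[0,0,0.0,0,0,0,-1],[0,0,-0.03,0,0,0,-1],[0,0,-0.06,0,0,0,-1],[0,0,-0.09,0,0,0,-1],[0,0,-0.09,0,0,0,-1]]])

```text
clock: 5.85
position: [0.5168, 0.0308, 0.1229]
ee_rot: [2.936, 1.113, 0.01]
force: [1.4, -0.6, 1.4]
width: 1.002
gripper_force: 0.0
```

```bash
python3 -c "
from h import *
plan([.5235,-.149,.12],np.radians(82))
im=save('wrist','w3')
save('top','t2')
"
```

```text
pos [0.5168 0.0308 0.1229] yawY -0.846 j7 -0.42 t 5.8 w 1.0021939027240323
shift [-0.1142  0.139   0.0028] turn [ 0.0009 -0.0066  0.8641]
```

View pics/t2.png

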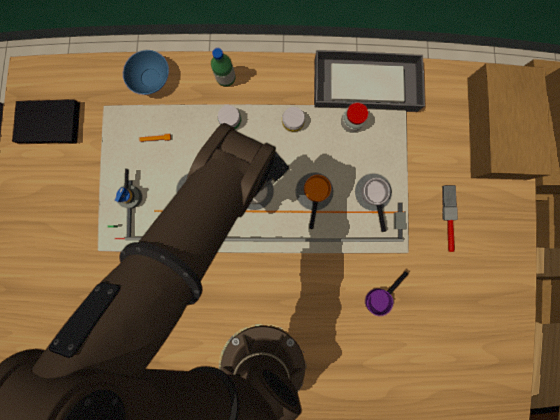

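The arm hides mat2 in this view, but the orange and pale pans look unchanged. Next I'll move above the orange pan.

Emit:
jog_arm(motion=[[[-0.114,0.139,0.003,0,0,0.864,-1],[-0.114,0.139,0.003,0,0,0.864,-1],[-0.114,0.139,0.003,0,0,0.864,-1],[-0.114,0.139,0.003,0,0,0.864,-1],[-0.114,0.139,0.003,0,0,0.864,-1],[-0.114,0.139,0.003,0,0,0.864,-1],[-0.114,0.139,0.003,0,0,0.864,-1],[-0.114,0.139,0.003,0,0,0.864,-1],[-0.114,0.139,0.003,0,0,0.864,-1],[-0.114,0.139,0.003,0,0,0.864,-1]]])

```text
clock: 6.78
position: [0.5205, -0.1478, 0.1147]
ee_rot: [-3.134, 0.212, 0.002]
force: [0.4, 0.2, -0.0]
width: 1.0
gripper_force: 0.0
```

```bash
cat >> h.py <<'E'
def circ(im,px0,r=70):
    "rim circle nearest px0"
    g=cv2.GaussianBlur(cv2.cvtColor(im,cv2.COLOR_RGB2GRAY),(5,5),1)
    c=cv2.HoughCircles(g,cv2.HOUGH_GRADIENT,1.2,10,param1=80,param2=18,minRadius=38,maxRadius=58)
    if c is None: return None
    c=c[0]; d=np.linalg.norm(c[:,:2]-px0,axis=1); return c[np.argsort(d)[:4]]
E
python3 -c "
from h import *
plan([.5235,-.149,.026],np.radians(-98))
im=save('wrist','w4')
p=proj('wrist',[[.5235,-.149,.053],[*MATS[1],.0125]]); print(p)
for q in silhouettes('pan_orange','wrist')[:2]: print(q['p'],q['pixel'])
print(circ(im,p[0]))
"
```

```text
pos [ 0.5205 -0.1478  0.1147] yawY -1.706 j7 -0.77 t 6.8 w 0.9999195839854231
shift [0.0033 0.0008 0.0887] turn [0.0001 0.0012 0.0047]
[[278.52760496 217.40017004]
 [276.68874643 210.9783418 ]]
0.96 [274.9, 214.0]
[[280.2     214.20001  45.44   ]
 [270.6     207.00002  57.32   ]
 [291.      211.8      56.     ]
 [280.2     203.40001  52.04   ]]
```

View pics/w4.png

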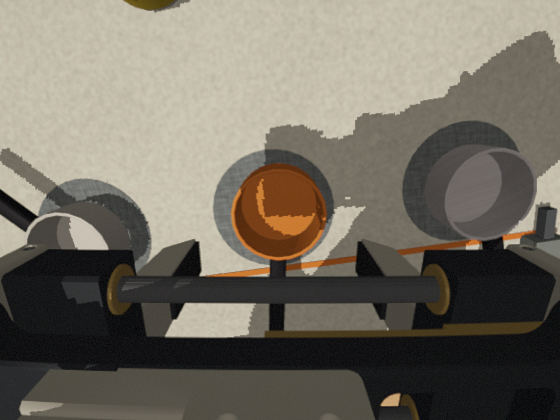

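The orange pan's rim is at (280,214), centred between the fingers, with its mat at about (274,208). On the left the grey pan now sits on its mat with its handle pointing up-left. I'll descend and grip.

Emit:
jog_arm(motion=[[[0.005,0.001,0.04,0,0,0,-1],[0.005,0.001,0.07,0,0,0,-1],[0.005,0.001,0.086,0,0,0,-1],[0.005,0.001,0.086,0,0,0,-1],[0.005,0.001,0.086,0,0,0,0.7],[0.005,0.001,0.086,0,0,0,0.7],[0.005,0.001,0.086,0,0,0,0.7],[0.005,0.001,0.086,0,0,0,0.7],[0.005,0.001,0.086,0,0,0,0.7],[0.005,0.001,0.086,0,0,0,0.7]]])

```text
clock: 7.72
position: [0.5266, -0.15, 0.0307]
ee_rot: [-3.134, 0.218, -0.004]
force: [-0.5, 1.7, 7.8]
width: 0.809
gripper_force: 12.0
```

Emit:
jog_arm(motion=[[[-0.006,-0.004,-0.001,0,0,-0.12,0.7],[-0.006,-0.004,-0.001,0,0,-0.24,0.7],[-0.006,-0.004,-0.001,0,0,-0.36,0.7],[-0.006,-0.004,-0.001,0,0,-0.48,0.7],[-0.006,-0.004,-0.001,0,0,-0.6,0.7],[-0.006,-0.004,-0.001,0,0,-0.72,0.7],[-0.006,-0.004,-0.001,0,0,-0.84,0.7],[-0.006,-0.004,-0.001,0,0,-0.96,0.7],[-0.006,-0.004,-0.001,0,0,-1.08,0.7],[-0.006,-0.004,-0.001,0,0,-1.2,0.7]]])

```text
clock: 8.55
position: [0.5204, -0.145, 0.0308]
ee_rot: [2.705, 1.597, 0.001]
force: [-0.3, -0.3, -3.4]
width: 0.813
gripper_force: 12.0
```

Emit:
jog_arm(motion=[[[0,0,0,0,0,-0.12,0.7],[0,0,0,0,0,-0.24,0.7],[0,0,0,0,0,-0.36,0.7],[0,0,0,0,0,-0.48,0.7],[0,0,0,0,0,-0.6,0.7],[0,0,0,0,0,-0.72,0.7],[0,0,0,0,0,-0.84,0.7],[0,0,0,0,0,-0.96,0.7],[0,0,0,0,0,-1.08,0.7],[0,0,0,0,0,-1.2,0.7]]])

```text
clock: 9.38
position: [0.5203, -0.1453, 0.0308]
ee_rot: [1.331, 2.845, -0.001]
force: [0.0, -0.8, -2.9]
width: 0.809
gripper_force: 12.0
```

Emit:
jog_arm(motion=[[[0,0,0,0,0,0.0,0.7],[0,0,0,0,0,0,-1],[0,0,0,0,0,0,-1],[0,0,0,0,0,0,-1],[0,0,0,0,0,0,-1],[0,0,0.0,0,0,0,-1],[0,0,-0.03,0,0,0,-1],[0,0,-0.06,0,0,0,-1],[0,0,-0.09,0,0,0,-1],[0,0,-0.09,0,0,0,-1]]])

```text
clock: 10.22
position: [0.5232, -0.146, 0.1253]
ee_rot: [1.338, 2.834, 0.003]
force: [0.6, -0.3, 0.1]
width: 1.003
gripper_force: 0.0
```

```bash
python3 -c "
from h import *
plan([.5175,-.323,.115],np.radians(99))
im=save('wrist','w5')
p=proj('wrist',[[*MATS[i],.053] for i in (0,1,2)]); print(p.round())
for n in ('pan_orange','pan_steel'):
  for q in silhouettes(n,'wrist')[:2]: print(n,q['p'],q['pixel'])
print(circ(im,p[1]))
"
```

```text
pos [ 0.5232 -0.146   0.1253] yawY 0.689 j7 1.09 t 10.2 w 1.0031355364311074
shift [-0.1329 -0.1169  0.0105] turn [ 0.0017  0.0078 -1.0391]
[[158. 350.]
 [272. 215.]
 [429.  30.]]
pan_orange 0.82 [272.6, 213.5]
pan_steel 0.81 [190.0, 317.3]
[[275.40002 214.20001  41.48   ]
 [274.2     226.20001  52.04   ]
 [263.40002 204.6      56.     ]
 [258.6     216.6      44.12   ]]
```

Emit:
jog_arm(motion=[[[-0.133,-0.117,0.005,0,0,1.2,-1],[-0.133,-0.117,0.005,0,0,1.2,-1],[-0.133,-0.117,0.005,0,0,1.2,-1],[-0.133,-0.117,0.005,0,0,1.2,-1],[-0.133,-0.117,0.005,0,0,1.2,-1],[-0.133,-0.117,0.005,0,0,1.2,-1],[-0.133,-0.117,0.005,0,0,1.2,-1],[-0.133,-0.117,0.005,0,0,1.2,-1],[-0.133,-0.117,0.005,0,0,1.2,-1],[-0.133,-0.117,0.005,0,0,1.2,-1]]])

```text
clock: 11.2
position: [0.5138, -0.3215, 0.1135]
ee_rot: [-2.714, -1.578, 0.003]
force: [0.3, 0.4, -0.2]
width: 1.001
gripper_force: 0.0
```

Emit:
jog_arm(motion=[[[0,0,0,0,0,0.89,-1],[0,0,0,0,0,0.89,-1],[0,0,0,0,0,0.89,-1],[0,0,0,0,0,0.89,-1],[0,0,0,0,0,0.89,-1],[0,0,0,0,0,0.89,-1],[0,0,0,0,0,0.89,-1],[0,0,0,0,0,0.89,-1],[0,0,0,0,0,0.89,-1]]])

```text
clock: 11.95
position: [0.514, -0.3217, 0.1139]
ee_rot: [-3.13, -0.271, 0.004]
force: [0.5, -0.0, 0.6]
width: 1.0
gripper_force: 0.0
```

```bash
python3 -c "
from h import *
plan([.5175,-.323,.0285],np.radians(-80))
im=save('wrist','w6')
p=proj('wrist',[[.5175,-.323,.053],[*MATS[0],.0125]]); print(p)
for q in silhouettes('pan_steel','wrist')[:2]: print(q['p'],q['pixel'])
print(circ(im,p[0]))
"
```

```text
pos [ 0.514  -0.3217  0.1139] yawY -1.398 j7 -0.3 t 11.9 w 0.999729858114247
shift [0.0034 0.0019 0.0854] turn [-0.0005  0.0026 -0.0017]
[[279.92072013 217.33832271]
 [278.09667211 202.34234864]]
0.74 [274.0, 213.4]
0.7 [220.0, 112.3]
[[274.2     211.8      44.12   ]
 [273.      222.6      54.68   ]
 [292.2     205.8      41.48   ]
 [263.40002 209.40001  52.04   ]]
```

View pics/w6.png

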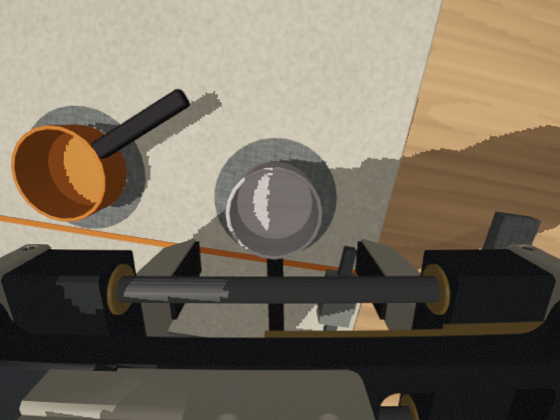

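The pale pan's rim is at (274,212) and close to its mat centre. The rail's end bracket, around (345,300), sits in the path of the handle's anticlockwise sweep. I'll grip the pan and lift it 30 mm before turning so it clears the bracket.

Emit:
jog_arm(motion=[[[0.0075,-0.0025,0.04,0,0,0,-1],[0.0075,-0.0025,0.065,0,0,0,-1],[0.0075,-0.0025,0.0845,0,0,0,-1],[0.0075,-0.0025,0.0845,0,0,0,-1],[0.0075,-0.0025,0.0845,0,0,0,0.7],[0.0075,-0.0025,0.0845,0,0,0,0.7],[0.0075,-0.0025,0.0845,0,0,0,0.7],[0.0075,-0.0025,0.0845,0,0,0,0.7],[0.0075,-0.0025,0.0845,0,0,0,0.7],[0.0075,-0.0025,0.0845,0,0,0,0.7]]], force=25)

```text
clock: 12.88
position: [0.5224, -0.3189, 0.0323]
ee_rot: [3.129, 0.268, 0.003]
force: [-0.6, -0.4, 7.5]
width: 0.81
gripper_force: 25.0
```

Emit:
jog_arm(motion=[[[0,0,-0.01,0,0,0,0.7],[0,0,-0.02,0,0,0,0.7],[0,0,-0.03,0,0,0,0.7],[0,0,-0.03,0,0,-0.12,0.7],[0,0,-0.03,0,0,-0.24,0.7],[0,0,-0.03,0,0,-0.36,0.7],[0,0,-0.03,0,0,-0.48,0.7],[0,0,-0.03,0,0,-0.6,0.7],[0,0,-0.03,0,0,-0.72,0.7],[0,0,-0.03,0,0,-0.8,0.7]]])

```text
clock: 13.72
position: [0.5218, -0.3187, 0.0621]
ee_rot: [2.773, 1.474, 0.001]
force: [-0.3, 0.5, -1.4]
width: 0.802
gripper_force: 25.0
```

Emit:
jog_arm(motion=[[[0,0,0,0,0,-0.12,0.7],[0,0,0,0,0,-0.24,0.7],[0,0,0,0,0,-0.36,0.7],[0,0,0,0,0,-0.48,0.7],[0,0,0,0,0,-0.6,0.7],[0,0,0,0,0,-0.72,0.7],[0,0,0,0,0,-0.84,0.7],[0,0,0,0,0,-0.96,0.7],[0,0,0,0,0,-1.08,0.7],[0,0,0,0,0,-1.2,0.7]]])

```text
clock: 14.55
position: [0.5216, -0.319, 0.0619]
ee_rot: [1.458, 2.782, -0.001]
force: [-0.3, -0.1, -1.4]
width: 0.806
gripper_force: 25.0
```

```bash
python3 -c "
from h import *
plan([.522,-.3195,.03],np.radians(-80+137))
im=save('wrist','w7')
"
```

```text
pos [ 0.5216 -0.319   0.0619] yawY 0.605 j7 1.33 t 14.6 w 0.8057550235733646
shift [-0.0006  0.      0.0319] turn [-0.0006  0.0012 -0.3894]
```

View pics/w7.png

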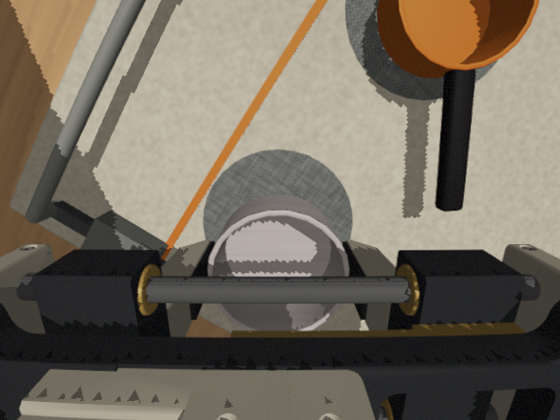

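The pale pan is held and turned, and the orange handle at upper right is clear of it. I'll turn a little more, lower, release and retreat.

Emit:
jog_arm(motion=[[[0,0,0.0,0,0,-0.12,0.7],[0,0,0.01,0,0,-0.24,0.7],[0,0,0.02,0,0,-0.3,0.7],[0,0,0.028,0,0,-0.3,0.7],[0,0,0.03,0,0,-0.3,0.7],[0,0,0.03,0,0,-0.3,0.7],[0,0,0.03,0,0,-0.3,-1],[0,0,0.03,0,0,-0.3,-1],[0,0,0.03,0,0,-0.3,-1],[0,0,0.03,0,0,-0.3,-1]]])

```text
clock: 15.43
position: [0.5218, -0.3184, 0.031]
ee_rot: [1.036, 2.966, -0.0]
force: [-0.0, 0.2, 0.8]
width: 0.993
gripper_force: 0.0
```

Emit:
jog_arm(motion=[[[0,0,0,0,0,0,-1],[0,0,-0.03,0,0,0,-1],[0,0,-0.06,0,0,0,-1],[0,0,-0.1,0,0,0,-1],[0,0,-0.14,0,0,0,-1],[0,0,-0.14,0,0,0,-1]]])

```text
clock: 15.93
position: [0.525, -0.3209, 0.1788]
ee_rot: [1.032, 2.955, -0.002]
force: [1.6, -1.1, -0.2]
width: 0.999
gripper_force: 0.0
```

```bash
python3 -c "
from h import *
a=b2w([-.02,.38])
plan([a[0]+.0,a[1]-.05,.23],0.3)
"
```

```text
pos [ 0.525  -0.3209  0.1788] yawY 0.899 j7 1.52 t 15.9 w 0.9985836684221705
shift [ 0.4389  0.4993 -0.055 ] turn [0.0056 0.0102 0.5988]
```

```bash
python3 -c "
from h import *
a=b2w([.044,.383])
plan([*a,.17],np.pi/2)
"
```

```text
pos [ 0.525  -0.3209  0.1788] yawY 0.899 j7 1.52 t 15.9 w 0.9985836684221705
shift [0.4229 0.5809 0.0054] turn [-0.0015  0.0116 -0.672 ]
```

Emit:
jog_arm(motion=[[[0.423,0.581,0,0,0.01,-0.672,0],[0.423,0.581,0,0,0.01,-0.672,0],[0.423,0.581,0,0,0.01,-0.672,0],[0.423,0.581,0,0,0.01,-0.672,0],[0.423,0.581,0,0,0.01,-0.672,0],[0.423,0.581,0,0,0.01,-0.672,0],[0.423,0.581,0,0,0.01,-0.672,0],[0.423,0.581,0,0,0.01,-0.672,0],[0.423,0.581,0,0,0.01,-0.672,0],[0.423,0.581,0,0,0.01,-0.672,0]]])

```text
clock: 16.77
position: [0.5387, 0.0999, 0.171]
ee_rot: [0.0, -3.133, -0.005]
force: [0.6, 0.1, -0.5]
width: 0.503
gripper_force: 0.0
```

```bash
python3 -c "
from h import *
a=b2w([.044,.383])
plan([*a,.17],np.pi/2)
"
```

```text
pos [0.5387 0.0999 0.171 ] yawY 1.571 j7 1.33 t 16.8 w 0.5032771200214462
shift [-0.0171  0.297   0.0019] turn [ 0.0034 -0.0089  0.0003]
```

Emit:
jog_arm(motion=[[[-0.017,0.297,0,0.003,-0.009,0,0],[-0.017,0.297,0,0.003,-0.009,0,0],[-0.017,0.297,0,0.003,-0.009,0,0],[-0.017,0.297,0,0.003,-0.009,0,0],[-0.017,0.297,0,0.003,-0.009,0,0],[-0.017,0.297,0,0.003,-0.009,0,0],[-0.017,0.297,0,0.003,-0.009,0,0],[-0.017,0.297,0,0.003,-0.009,0,0],[-0.017,0.297,0,0.003,-0.009,0,0],[-0.017,0.297,0,0.003,-0.009,0,0]]])

```text
clock: 17.6
position: [0.5554, 0.3949, 0.171]
ee_rot: [0.003, -3.141, 0.001]
force: [-0.5, -0.9, 0.3]
width: 0.5
gripper_force: 0.0
```

```bash
python3 -c "
from h import *
a=b2w([.044,.383])
plan([*a,.17],np.pi/2)
w=save('wrist','w8'); t=get_image('top')
n=b2w([-.02,.38]); L=b2w([.058,.38]); 
print('axis99',proj('wrist',[[*n,.099]]),'tip57',proj('wrist',[[*L,.057]]),'base57',proj('wrist',[[*b2w([.02,.38]),.057]]))
cr=cv2.resize(t[100:260,95:415,::-1],None,fx=1.75,fy=1.75,interpolation=cv2.INTER_CUBIC)
cv2.imwrite('pics/m1.png',np.vstack([cv2.resize(w[:,:,::-1],(448,336)),np.zeros((264,448,3),np.uint8)])if 0 else np.vstack([cr,w[:300,:,::-1]]))
"
```

```text
pos [0.5554 0.3949 0.171 ] yawY 1.572 j7 0.89 t 17.6 w 0.49993297384442736
shift [-0.0004  0.0021  0.001 ] turn [-0.0008 -0.0008  0.0017]
axis99 [[278.98115723 138.15422088]] tip57 [[279.55428133 218.02398841]] base57 [[279.2205242  179.47230931]]
```

View pics/m1.png

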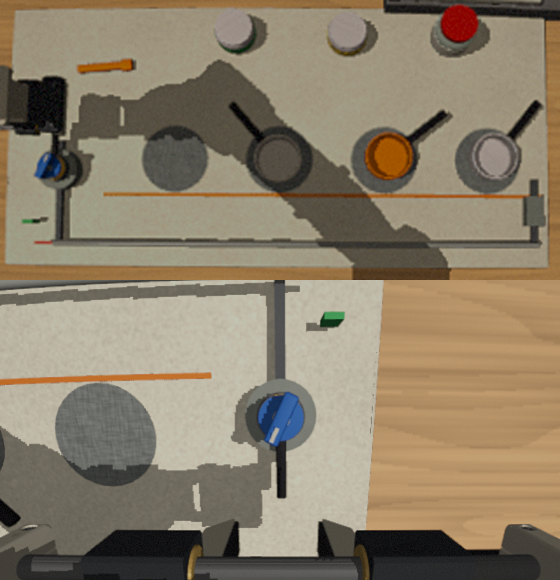

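The top crop (upper half) shows all three handles pointing back, with every pan on its mat. In the wrist view the knob is at (281,136) and the lever runs down to (281,217), in line with the gripper. The green marker is at (333,40). The knob bar sits about 0.46 rad clockwise. I'll go down onto the lever.

Emit:
jog_arm(motion=[[[0,0,0.04,0,0,0,0],[0,0,0.08,0,0,0,0],[0,0,0.11,0,0,0,0],[0,0,0.127,0,0,0,0],[0,0,0.127,0,0,0,1],[0,0,0.127,0,0,0,1],[0,0,0.127,0,0,0,1],[0,0,0.127,0,0,0,1],[0,0,0.127,0,0,0,1],[0,0,0.127,0,0,0,1]]], force=8)

```text
clock: 18.53
position: [0.5565, 0.3971, 0.0465]
ee_rot: [-0.002, 3.139, 0.007]
force: [1.5, 10.4, -1.7]
width: 0.115
gripper_force: 4.9
```

```bash
python3 -c "
from h import *
s,M=tool(); ax=np.array([.492,.3955]); p=s['position']; v=p[:2]-ax
print(p,s['width'],s['force'],v)
for a in np.arange(.1,1.11,.1):
    c,q=np.cos(a),np.sin(a); d=np.array([[c,-q],[q,c]])@v-v
    print(round(a,2),(M.T@[*d,0]).round(4))
"
```

```text
[0.55651108 0.39709934 0.04650628] 0.11515380981818527 [ 1.53301135 10.4120432  -1.71486157] [0.06451108 0.00159934]
0.1 [0.0005 0.0064 0.    ]
0.2 [0.0016 0.0128 0.0001]
0.3 [0.0033 0.019  0.0001]
0.4 [0.0057 0.025  0.0001]
0.5 [0.0086 0.0307 0.0001]
0.6 [0.0121 0.0362 0.0001]
0.7 [0.0161 0.0412 0.0001]
0.8 [0.0206 0.0458 0.0001]
0.9 [0.0256 0.05   0.0002]
1.0 [0.0309 0.0536 0.0002]
1.1 [0.0366 0.0567 0.0002]
```

Emit:
jog_arm(motion=[[[0.0005,0.0085,0,0,0,-0.1,1],[0.0016,0.0148,0,0,0,-0.2,1],[0.0033,0.021,0,0,0,-0.3,1],[0.0057,0.027,0,0,0,-0.4,1],[0.0086,0.0327,0,0,0,-0.5,1],[0.0121,0.0382,0,0,0,-0.6,1],[0.0161,0.0432,0,0,0,-0.7,1],[0.0206,0.0478,0,0,0,-0.8,1],[0.0256,0.052,0,0,0,-0.9,1],[0.0309,0.0556,0,0,0,-1.0,1]]])

```text
clock: 19.37
position: [0.5265, 0.4511, 0.0464]
ee_rot: [-1.512, 2.749, -0.0]
force: [3.7, -1.4, 3.4]
width: 0.107
gripper_force: 8.0
```

Emit:
jog_arm(motion=[[[0.004,0.004,0,0,0,-0.08,1],[0.004,0.004,0,0,0,-0.08,1],[0.004,0.004,0,0,0,-0.08,0.3],[0.004,0.004,0,0,0,-0.08,0.3],[0.004,0.004,0,0,0,-0.08,0.3],[0.004,0.004,-0.04,0,0,-0.08,0.3],[0.004,0.004,-0.08,0,0,-0.08,0.3],[0.004,0.004,-0.12,0,0,-0.08,0.3],[0.004,0.004,-0.12,0,0,-0.08,0.3]]])

```text
clock: 20.12
position: [0.5219, 0.4524, 0.1737]
ee_rot: [-1.61, 2.684, 0.005]
force: [1.9, 0.3, 0.4]
width: 0.351
gripper_force: 0.0
```

```bash
python3 -c "
from h import *
plan([.492,.3955,.16],np.radians(64))
save('wrist','w9')
"
```

```text
pos [0.5219 0.4524 0.1737] yawY 2.651 j7 1.72 t 20.1 w 0.35085237401407227
shift [ 0.0644 -0.0004  0.013 ] turn [0.0064 0.0118 1.5343]
```

View pics/w9.png

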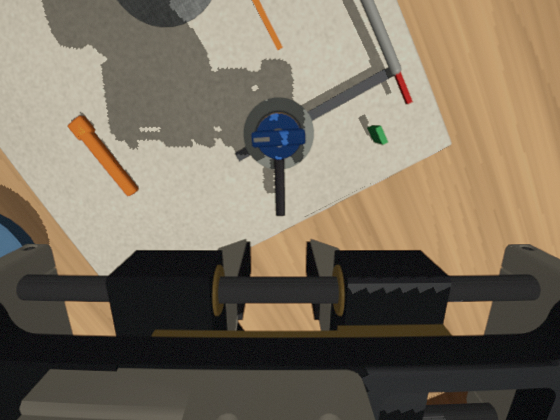

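The lever now points at about 62°, so the nut is roughly 1.07 rad loose. The pointer tip is at (409,103) and the green marker at (377,133). I'll measure both, then move over the knob.

```bash
cat >> h.py <<'E'
def pm(cam,im):
    h=cv2.cvtColor(im,cv2.COLOR_RGB2HSV).astype(int); H,S,V=h[...,0],h[...,1],h[...,2]
    out={}
    axp=proj(cam,[[*b2w([-.11,.42]),.04]])[0]
    yy,xx=np.mgrid[:420,:560]; near=np.hypot(xx-axp[0],yy-axp[1])<110
    for n,m in (("ptr",((H<5)|(H>172))&(S>150)&(V>70)),("mark",(H>45)&(H<85)&(S>90)&(V>50))):
        m=(m&near).astype(np.uint8); k,l,st,ce=cv2.connectedComponentsWithStats(m)
        if k<2: continue
        i=1+np.argmax(st[1:,4]); p=np.argwhere(l==i)[:,::-1].astype(float)
        w=np.array([w2b(q) for q in onz(cam,p,.042)])
        v=V[l==i]
        if n=="ptr": t=w[w[:,1]>w[:,1].max()-.004]; print("ptr n",len(p),"tip",t.mean(0).round(4),"mean",w.mean(0).round(4))
        else:
            b=v>np.percentile(v,60)
            print("mark n",len(p),"mean",w.mean(0).round(4),"bright",w[b].mean(0).round(4),"x range",w[:,0].min().round(4),w[:,0].max().round(4),"y",w[:,1].min().round(4),w[:,1].max().round(4))
            np.set_printoptions(linewidth=250); 
            q0=p.min(0).astype(int)-2; q1=p.max(0).astype(int)+3; out["g"]=(q0,q1)
    return out
E
python3 -c "
from h import *
im=get_image('wrist'); o=pm('wrist',im)
if 'g' in o:
    (x0,y0),(x1,y1)=o['g']; print(o['g']); print(im[y0:y1,x0:x1,1])
print('scene');pm('scene',get_image('scene'));print('top');pm('top',get_image('top'))
"
```

```text
ptr n 188 tip [-0.142   0.4112] mean [-0.142   0.3993]
mark n 211 mean [-0.1046  0.4257] bright [-0.1077  0.4284] x range -0.1098 -0.0982 y 0.4153 0.4365
(array([366, 126]), array([390, 148]))
[[108 132 183 196 195 185 181 184 184 186 186 185 186 189 187 187 189 191 192 193 194 196 196 193]
 [104 111 143 184 174 128  90  86  94 105 108 107 118 134 140 163 184 192 193 194 195 193 193 190]
 [106 100 107 122  86  63  56  54  56  58  57  64  79 102 135 156 175 190 190 191 192 191 191 190]
 [102  83  62  61  53  54  57  56  56  62  71  99 122 136 153 156 166 183 190 190 189 189 189 189]
 [104  87  55  50  53  54  53  55  58  69 105 138 156 156 157 157 163 181 190 190 188 189 186 185]
 [107 103  63  51  51  52  53  54  55  70 119 153 157 156 157 155 156 172 188 190 189 186 186 185]
 [106 105  88  55  54  52  53  48  54  54  92 139 157 156 156 155 156 161 179 189 188 186 186 186]
 [113 107 105  67  52  51  51  51  48  46  72 123 156 155 157 155 155 154 169 185 188 187 186 187]
 [121 104 106  80  52  51  52  53  52  49  55 100 150 157 158 157 154 155 163 181 190 190 189 188]
 [150 110 104  9
[... 829 characters left out ...]
  52  53 100 147 157 157 156 156 157 166 185]
 [190 190 191 190 192 193 188 160 121  83  69  59  51  47  48  68 122 155 158 156 158 159 171 185]
 [189 188 189 190 193 192 189 185 171 154 144 121  87  77  66  57  98 146 157 159 166 175 184 190]
 [188 189 190 190 192 190 187 187 187 190 190 175 157 154 144 116 102 144 167 174 182 188 191 192]
 [187 189 190 190 190 189 185 187 187 192 192 190 190 191 189 172 156 171 183 188 187 191 192 192]]
scene
mark n 23 mean [-0.0979  0.4274] bright [-0.1023  0.4304] x range -0.1045 -0.0902 y 0.4192 0.4364
top
ptr n 8 tip [-0.1399  0.4091] mean [-0.1397  0.4002]
mark n 7 mean [-0.1061  0.4276] bright [-0.1071  0.4248] x range -0.1086 -0.1057 y 0.4204 0.4353
```

Emit:
jog_arm(motion=[[[0.064,0.0,-0.01,0,0,1.2,0],[0.064,0.0,-0.01,0,0,1.2,0],[0.064,0.0,-0.01,0,0,1.2,0],[0.064,0.0,-0.01,0,0,1.2,0],[0.064,0.0,-0.01,0,0,1.2,0],[0.064,0.0,-0.01,0,0,1.2,0],[0.064,0.0,-0.01,0,0,1.2,0],[0.064,0.0,-0.01,0,0,1.2,0],[0.064,0.0,-0.01,0,0,1.2,0],[0.064,0.0,-0.01,0,0,1.2,0]]])

```text
clock: 21.15
position: [0.4882, 0.3919, 0.1727]
ee_rot: [-0.198, -3.133, 0.004]
force: [-0.3, 0.6, 0.5]
width: 0.499
gripper_force: 0.0
```

```bash
python3 -c "
from h import *
plan([.492,.3965,.16],np.radians(64))
im=save('wrist','w10'); pm('wrist',im)
h=cv2.cvtColor(im,cv2.COLOR_RGB2HSV); m=((h[...,0]>100)&(h[...,0]<125)&(h[...,1]>130)).astype(np.uint8)
k,l,st,ce=cv2.connectedComponentsWithStats(m); i=1+np.argmax(st[1:,4]); print(st[i],ce[i],proj('wrist',[[.492,.3965,.09]]))
"
```

```text
pos [0.4882 0.3919 0.1727] yawY 1.445 j7 0.68 t 21.1 w 0.4990816838076822
shift [-0.0032  0.005   0.0127] turn [-0.0031 -0.0019  0.3277]
ptr n 164 tip [-0.1413  0.4136] mean [-0.1413  0.4017]
mark n 127 mean [-0.1067  0.4302] bright [-0.1076  0.4343] x range -0.1094 -0.1038 y 0.4205 0.4397
[ 264  192   42   51 1364] [284.04325513 213.51246334] [[284.3203633 218.4529697]]
```

View pics/w10.png

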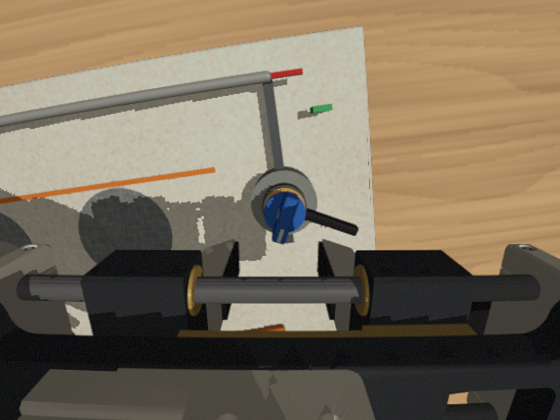

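The pointer is at board x −0.1415 and the marker at −0.1075, so the rail needs +34 mm, about 1.70 rad. In the wrist view the knob is at (284,215) with its bar pointing down. I'll align and descend onto it.

Emit:
jog_arm(motion=[[[-0.003,0.005,0.01,0,0,0.12,0],[-0.003,0.005,0.02,0,0,0.24,0],[-0.003,0.005,0.04,0,0,0.328,0],[-0.003,0.005,0.07,0,0,0.328,0],[-0.003,0.005,0.093,0,0,0.328,0],[-0.003,0.005,0.093,0,0,0.328,1],[-0.003,0.005,0.093,0,0,0.328,1],[-0.003,0.005,0.093,0,0,0.328,1],[-0.003,0.005,0.093,0,0,0.328,1],[-0.003,0.005,0.093,0,0,0.328,1]]], force=12)

```text
clock: 22.03
position: [0.4933, 0.3979, 0.0832]
ee_rot: [0.696, 3.063, 0.003]
force: [0.2, 0.3, 0.1]
width: 0.189
gripper_force: 0.0
```

```bash
python3 -c "
from h import *
plan([.492,.3965,.079],np.radians(64))
print(observe()['force'],observe()['ft_torque']); pm('wrist',save('wrist','w11'))
"
```

```text
pos [0.4933 0.3979 0.0832] yawY 1.124 j7 0.4 t 22.0 w 0.18936805893394337
shift [ 0.0006 -0.0019  0.0042] turn [0.0021 0.0005 0.0071]
[0.23060085 0.29739047 0.08539893] [-0.01313438 -0.0334974  -0.02152228]
ptr n 414 tip [-0.1417  0.4131] mean [-0.1416  0.4008]
mark n 289 mean [-0.1066  0.4303] bright [-0.1074  0.4338] x range -0.1098 -0.103 y 0.4214 0.439
```

Emit:
jog_arm(motion=[[[0,0,0.004,0,0,0,1],[0,0,0.004,0,0,0,1],[0,0,0.004,0,0,0,1],[0,0,0.004,0,0,0.12,1],[0,0,0.004,0,0,0.24,1],[0,0,0.004,0,0,0.36,1],[0,0,0.004,0,0,0.48,1],[0,0,0.004,0,0,0.6,1],[0,0,0.004,0,0,0.72,1],[0,0,0.004,0,0,0.84,1]]])

```text
clock: 22.92
position: [0.4928, 0.3964, 0.0793]
ee_rot: [-1.893, -2.507, 0.0]
force: [-3.2, -6.4, 9.5]
width: 0.129
gripper_force: 12.0
```

```bash
python3 -c "
from h import *
plan([.492,.3965,.079],np.radians(64-48))
print(observe()['force'],observe()['ft_torque']); pm('wrist',save('wrist','w12'));pm('top',get_image('top'));pm('scene',get_image('scene'))
"
```

```text
pos [0.4928 0.3964 0.0793] yawY 0.277 j7 -0.29 t 22.9 w 0.1287671375815512
shift [ 0.0003 -0.0007  0.0003] turn [-0.0003  0.0001 -0.0018]
[-3.2297974  -6.37403368  9.45550987] [-1.35795838  0.83930808  0.02702626]
ptr n 321 tip [-0.1242  0.415 ] mean [-0.1244  0.4024]
mark n 287 mean [-0.1056  0.4328] bright [-0.1066  0.4337] x range -0.1089 -0.0982 y 0.4233 0.4423
ptr n 4 tip [-0.1226  0.3976] mean [-0.1225  0.3946]
```

Emit:
jog_arm(motion=[[[0,0,-0.001,0,0,0.12,1],[0,0,-0.001,0,0,0.24,1],[0,0,-0.001,0,0,0.36,1],[0,0,-0.001,0,0,0.48,1],[0,0,-0.001,0,0,0.6,1],[0,0,-0.001,0,0,0.72,1],[0,0,-0.001,0,0,0.84,1],[0,0,-0.001,0,0,0.84,1]]])

```text
clock: 23.73
position: [0.4923, 0.3965, 0.0793]
ee_rot: [2.752, 1.516, -0.002]
force: [-1.5, -4.7, 3.0]
width: 0.13
gripper_force: 12.0
```

```bash
python3 -c "
from h import *
plan([.492,.3965,.079],np.radians(64-96))
pm('wrist',save('wrist','w13'));pm('top',get_image('top'))
"
```

```text
pos [0.4923 0.3965 0.0793] yawY -0.564 j7 -0.97 t 23.7 w 0.13033212348682285
shift [-0.0001 -0.0002  0.0003] turn [-0.0005  0.0012 -0.0054]
ptr n 31 tip [-0.1081  0.4132] mean [-0.1082  0.4132]
mark n 203 mean [-0.1062  0.4306] bright [-0.1071  0.4302] x range -0.1096 -0.1024 y 0.422 0.4393
ptr n 9 tip [-0.1056  0.4129] mean [-0.1054  0.4025]
mark n 6 mean [-0.1057  0.4278] bright [-0.1057  0.4233] x range -0.1058 -0.1057 y 0.4204 0.4353
```

Emit:
jog_arm(motion=[[[0,0,0,0,0,0.02,0.2],[0,0,0,0,0,0.02,0.2],[0,0,0,0,0,0.02,0.2],[0,0,0,0,0,0.02,0.2],[0,0,-0.03,0,0,0.02,0.2],[0,0,-0.06,0,0,0.02,0.2],[0,0,-0.092,0,0,0.02,0.2],[0,0,-0.092,0,0,0.02,0.2]]])

```text
clock: 24.5
position: [0.4958, 0.3991, 0.177]
ee_rot: [-2.759, -1.497, -0.014]
force: [1.1, 0.4, 0.7]
width: 0.399
gripper_force: 0.0
```

```bash
python3 -c "
from h import *
plan([.522,.453,.17],np.radians(152))
im=save('wrist','w14');pm('wrist',im)
"
```

```text
pos [0.4958 0.3991 0.177 ] yawY -0.576 j7 -1.04 t 24.5 w 0.39926132180750534
shift [ 0.0594 -0.0074  0.0075] turn [ 0.0024 -0.009  -0.0876]
ptr n 130 tip [-0.1077  0.4134] mean [-0.1078  0.4012]
mark n 106 mean [-0.106   0.4308] bright [-0.1075  0.4306] x range -0.1095 -0.1006 y 0.422 0.439
```

View pics/w14.png

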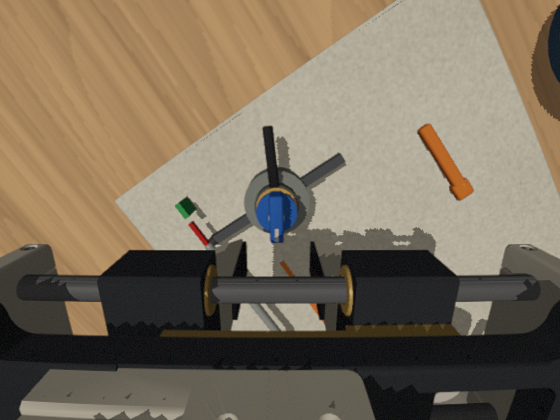

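The pointer at −0.1077 is level with the marker at −0.1075, and the lever still points at about 62°. I'll straddle the lever and tighten.

Emit:
jog_arm(motion=[[[0.03,-0.007,0.0,0,0,-0.087,0],[0.06,-0.007,0.0,0,0,-0.087,0],[0.06,-0.007,0.04,0,0,-0.087,0],[0.06,-0.007,0.08,0,0,-0.087,0],[0.06,-0.007,0.11,0,0,-0.087,0],[0.06,-0.007,0.13,0,0,-0.087,0],[0.06,-0.007,0.13,0,0,-0.087,0.2]]], force=8)

```text
clock: 25.13
position: [0.516, 0.4494, 0.0346]
ee_rot: [2.692, 1.617, -0.014]
force: [-1.2, -0.9, -0.1]
width: 0.466
gripper_force: 0.0
```

Emit:
jog_arm(motion=[[[0,0,0,0,0,0,1],[0,0,0,0,0,0,1],[0,0,0,0,0,0,1],[0,0,0,0,0,0,1],[0,0,0,0,0,0,1],[0,0,0,0,0,0,1],[0,0,0,0,0,0,1]]])

```text
clock: 25.72
position: [0.5202, 0.4522, 0.042]
ee_rot: [-2.692, -1.617, -0.003]
force: [0.8, -0.4, 6.6]
width: 0.113
gripper_force: 8.0
```

```bash
python3 -c "
from h import *
s,M=tool(); ax=np.array([.492,.3962]); p=s['position']; v=p[:2]-ax
print(p,s['width'],s['force'],v,np.hypot(*v),np.arctan2(v[1],v[0]),'yaw',np.arctan2(M[1,1],M[0,1]),s['joints'][6])
for a in np.arange(.1,1.21,.1):
    c,q=np.cos(-a),np.sin(-a); d=np.array([[c,-q],[q,c]])@v-v
    print(round(a,2),(M.T@[*d,0]).round(4))
"
```

```text
[0.52021639 0.45216615 0.04201399] 0.11271405914006534 [ 0.80027964 -0.42877228  6.5886074 ] [0.02821639 0.05596615] 0.06267675023205198 1.1038192545394334 yaw -0.4889581414077296 -0.9362704140534953
0.1 [-0.0002  0.0063  0.    ]
0.2 [-0.001   0.0125  0.    ]
0.3 [-0.0024  0.0186  0.    ]
0.4 [-0.0044  0.0245  0.    ]
0.5 [-0.007   0.0302 -0.    ]
0.6 [-0.0102  0.0356 -0.    ]
0.7 [-0.0138  0.0407 -0.    ]
0.8 [-0.018   0.0454 -0.    ]
0.9 [-0.0226  0.0496 -0.    ]
1.0 [-0.0276  0.0534 -0.    ]
1.1 [-0.033   0.0566 -0.    ]
1.2 [-0.0387  0.0593 -0.0001]
```

Emit:
jog_arm(motion=[[[-0.0002,0.0063,0,0,0,0.1,1],[-0.001,0.0125,0,0,0,0.2,1],[-0.0024,0.0186,0,0,0,0.3,1],[-0.0044,0.0245,0,0,0,0.4,1],[-0.007,0.0302,0,0,0,0.5,1],[-0.0102,0.0356,0,0,0,0.6,1],[-0.0138,0.0407,0,0,0,0.7,1],[-0.018,0.0454,0,0,0,0.8,1],[-0.0226,0.0496,0,0,0,0.9,1],[-0.0276,0.0534,0,0,0,1.0,1]]])

```text
clock: 26.55
position: [0.5541, 0.4027, 0.042]
ee_rot: [-3.137, -0.121, -0.001]
force: [-3.1, 0.6, 7.2]
width: 0.107
gripper_force: 8.0
```

Emit:
jog_arm(motion=[[[0,0.004,0,0,0,0.05,1],[0,0.008,0,0,0,0.09,1],[0,0.01,0,0,0,0.09,1],[0,0.01,0,0,0,0.09,1]]])

```text
clock: 26.88
position: [0.5544, 0.3974, 0.042]
ee_rot: [-3.134, 0.008, -0.002]
force: [0.6, 11.0, 4.7]
width: 0.109
gripper_force: 8.0
```

```bash
python3 -c "
from h import *
plan([.555,.3965,.042],np.pi/2); s=observe(); print(s['force'],s['position'][:2]-[.492,.3962],s['width'])
"
```

```text
pos [0.5544 0.3974 0.042 ] yawY -1.576 j7 -1.72 t 26.9 w 0.10868278000267646
shift [ 0.0007  0.0009 -0.    ] turn [-0.0071 -0.0014 -0.0051]
[ 0.55290121 11.00782758  4.66022637] [0.06235268 0.00116812] 0.10868278000267646
```

The lever is pressing on its stop at 11 N, in the same position as at the start. I'll release, retreat clear and check everything.

Emit:
jog_arm(motion=[[[0,-0.003,0,0,0,0,0.3],[0,-0.003,0,0,0,0,0.3],[0,-0.003,0,0,0,0,0.3],[0,-0.003,-0.03,0,0,0,0.3],[0,-0.003,-0.07,0,0,0,0.3],[0,-0.003,-0.11,0,0,0,0.3],[0,-0.003,-0.15,0,0,0,0.3],[0,-0.08,-0.16,0,0,0,0.3],[0,-0.12,-0.16,0,0,0,0.3],[0,-0.12,-0.16,0,0,0,0.3]]])

```text
clock: 27.72
position: [0.5552, 0.5145, 0.2021]
ee_rot: [-3.139, 0.013, -0.001]
force: [-0.2, -0.3, -0.8]
width: 0.35
gripper_force: 0.0
```

```bash
python3 -c "
from h import *
t=save('top','t9'); s=get_image('scene'); w=get_image('wrist'); pm('top',t); pm('wrist',w); pm('scene',s)
cv2.imwrite('pics/m2.png',np.vstack([cv2.resize(t[100:260,95:415,::-1],None,fx=1.75,fy=1.75,interpolation=cv2.INTER_CUBIC),s[110:420,:,::-1]]))
"
```

```text
ptr n 10 tip [-0.1056  0.4129] mean [-0.1054  0.401 ]
mark n 6 mean [-0.1057  0.4278] bright [-0.1058  0.4293] x range -0.1058 -0.1057 y 0.4204 0.4353
mark n 23 mean [-0.0979  0.4274] bright [-0.1023  0.4304] x range -0.1045 -0.0902 y 0.4192 0.4364
```

View pics/m2.png

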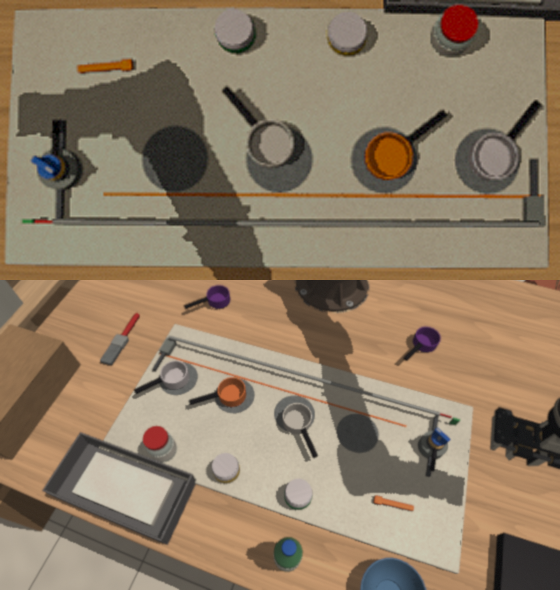

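The pointer is level, the nut lever points straight back, and the bystanders are untouched. The grey pan has been knocked: its rim is at crop (270,143) while its mat is at (279,157), about 25 mm back. I'll put it back.

```bash
python3 -c "
from h import *
r=onz('top',[[95+270/1.75,100+143/1.75],[95+225/1.75,100+90/1.75]],.053)[:,:2]; print(r,w2b(r[0]),np.degrees(np.arctan2(*(r[1]-r[0])[::-1])))
plan([*r[0],.13],np.radians(-50))
"
```

```text
[[0.53768264 0.04242223]
 [0.62286513 0.11737579]] [0.02274113 0.02861872] 41.34511479104302
pos [0.5539 0.5153 0.1993] yawY -1.574 j7 -1.98 t 27.9 w 0.35047441351403524
shift [-0.0145  0.4729  0.0695] turn [-2.000e-04  1.300e-03 -7.016e-01]
```

Emit:
jog_arm(motion=[[[-0.014,0.473,0,0,0,-0.7,-1],[-0.014,0.473,0,0,0,-0.7,-1],[-0.014,0.473,0,0,0,-0.7,-1],[-0.014,0.473,0,0,0,-0.7,-1],[-0.014,0.473,0,0,0,-0.7,-1],[-0.014,0.473,0,0,0,-0.7,-1],[-0.014,0.473,0.04,0,0,-0.7,-1],[-0.014,0.473,0.07,0,0,-0.7,-1],[-0.014,0.473,0.07,0,0,-0.7,-1],[-0.014,0.473,0.07,0,0,-0.7,-1]]])

```text
clock: 28.7
position: [0.5387, 0.0999, 0.1522]
ee_rot: [-2.956, -1.062, 0.001]
force: [2.3, -0.3, -0.9]
width: 0.991
gripper_force: 0.0
```

Emit:
jog_arm(motion=[[[0,0.0,0,0,0,0,-1]]])

```text
clock: 28.78
position: [0.5373, 0.0919, 0.1512]
ee_rot: [2.96, 1.045, -0.007]
force: [0.3, -1.7, 0.0]
width: 0.997
gripper_force: 0.0
```

```bash
python3 -c "
from h import *
plan([.5377,.0424,.115],np.radians(-50))
"
```

```text
pos [0.5373 0.0919 0.1512] yawY -0.892 j7 -0.78 t 28.8 w 0.9969965506853263
shift [-0.0305  0.0387  0.0364] turn [ 0.0012  0.0054 -0.0192]
```

Emit:
jog_arm(motion=[[[-0.03,0.039,0.036,0,0.005,-0.02,-1],[-0.03,0.039,0.036,0,0.005,-0.02,-1],[-0.03,0.039,0.036,0,0.005,-0.02,-1],[-0.03,0.039,0.036,0,0.005,-0.02,-1],[-0.03,0.039,0.036,0,0.005,-0.02,-1]]])

```text
clock: 29.2
position: [0.5415, 0.0541, 0.1168]
ee_rot: [-2.943, -1.092, -0.007]
force: [0.2, 0.4, 0.7]
width: 1.001
gripper_force: 0.0
```

```bash
python3 -c "
from h import *
plan([.5377,.0424,.03],np.radians(-50))
im=save('wrist','w15'); p=proj('wrist',[[.5377,.0424,.053],[*MATS[2],.0125]]); print(p,circ(im,p[0]))
"
```

```text
pos [0.5415 0.0541 0.1168] yawY -0.86 j7 -0.64 t 29.2 w 1.0010453589852737
shift [-0.011   0.0064  0.0868] turn [-0.0006 -0.005   0.0127]
[[286.42577628 233.70004227]
 [280.58053151 243.98304352]] [[292.2      235.8       53.36    ]
 [285.       227.40001   44.12    ]
 [277.80002  239.40001   57.32    ]
 [267.       235.8       46.760002]]
```

View pics/w15.png

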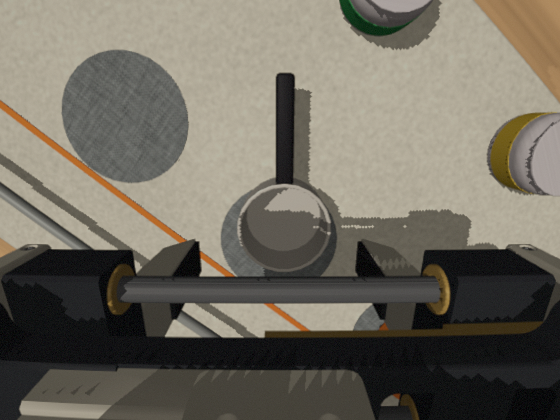

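The grey pan's rim is at (285,227) and its mat at about (279,237) at board height, with the handle pointing up. I'll grip it and slide it about 27 mm back along −tool x.

Emit:
jog_arm(motion=[[[-0.0055,0.0055,0.03,0,-0.005,0.013,-1],[-0.0055,0.0055,0.06,0,-0.005,0.013,-1],[-0.0055,0.0055,0.086,0,-0.005,0.013,-1],[-0.0055,0.0055,0.086,0,-0.005,0.013,-1],[-0.0055,0.0055,0.086,0,-0.005,0.013,0.7],[-0.0055,0.0055,0.086,0,-0.005,0.013,0.7],[-0.0055,0.0055,0.086,0,-0.005,0.013,0.7],[-0.0055,0.0055,0.086,0,-0.005,0.013,0.7],[-0.0055,0.0055,0.086,0,-0.005,0.013,0.7],[-0.0055,0.0055,0.086,0,-0.005,0.013,0.7]]], force=12)

```text
clock: 30.08
position: [0.5426, 0.0471, 0.0322]
ee_rot: [-2.951, -1.076, -0.004]
force: [-1.5, 0.9, 8.3]
width: 0.806
gripper_force: 12.0
```

```bash
python3 -c "
from h import *
plan([.516,.032,.031],np.radians(-50)); print(observe()['gripper_force'])
"
```

```text
pos [0.5426 0.0471 0.0322] yawY -0.872 j7 -0.55 t 30.1 w 0.8055037975855767
shift [-0.0301 -0.0055  0.0011] turn [ 0.0005 -0.0028  0.001 ]
11.998843744659098
```

Emit:
jog_arm(motion=[[[-0.01,-0.002,-0.001,0,0,0,0.7],[-0.02,-0.004,-0.001,0,0,0,0.7],[-0.03,-0.005,-0.001,0,0,0,0.7],[-0.03,-0.005,-0.001,0,0,0,0.7],[-0.03,-0.005,-0.001,0,0,0,0.7],[-0.03,-0.005,-0.001,0,0,0,-1],[-0.03,-0.005,-0.001,0,0,0,-1],[-0.03,-0.005,-0.001,0,0,0,-1],[-0.03,-0.005,-0.001,0,0,0,-1],[-0.03,-0.005,-0.001,0,0,0,-1]]])

```text
clock: 30.92
position: [0.5151, 0.0311, 0.0315]
ee_rot: [-2.952, -1.075, 0.001]
force: [0.2, 0.9, 0.1]
width: 1.0
gripper_force: 0.0
```

Emit:
jog_arm(motion=[[[0,0,-0.03,0,0,0,-1],[0,0,-0.06,0,0,0,-1],[0,0,-0.1,0,0,0,-1],[0,0,-0.14,0,0,0,-1],[-0.1,-0.3,-0.17,0,0,0,-1],[-0.1,-0.3,-0.17,0,0,0,-1],[-0.1,-0.3,-0.17,0,0,0,-1],[-0.1,-0.3,-0.17,0,0,0,-1],[-0.1,-0.3,-0.17,0,0,0,-1],[-0.1,-0.3,-0.17,0,0,0,-1]]])

```text
clock: 31.75
position: [0.3015, 0.1616, 0.1953]
ee_rot: [-2.952, -1.075, -0.001]
force: [0.6, 2.6, 0.7]
width: 0.999
gripper_force: 0.0
```

```bash
python3 -c "
from h import *
t=save('top','t10'); s=get_image('scene'); pm('top',t); print(observe()['position'])
cv2.imwrite('pics/m3.png',np.vstack([cv2.resize(t[100:260,95:415,::-1],None,fx=1.75,fy=1.75,interpolation=cv2.INTER_CUBIC),s[110:420,:,::-1]]))
"
```

```text
ptr n 9 tip [-0.1056  0.4129] mean [-0.1054  0.4025]
mark n 6 mean [-0.1057  0.4278] bright [-0.1057  0.4248] x range -0.1058 -0.1057 y 0.4204 0.4353
[0.29855052 0.16371422 0.19529557]
```

View pics/m3.png

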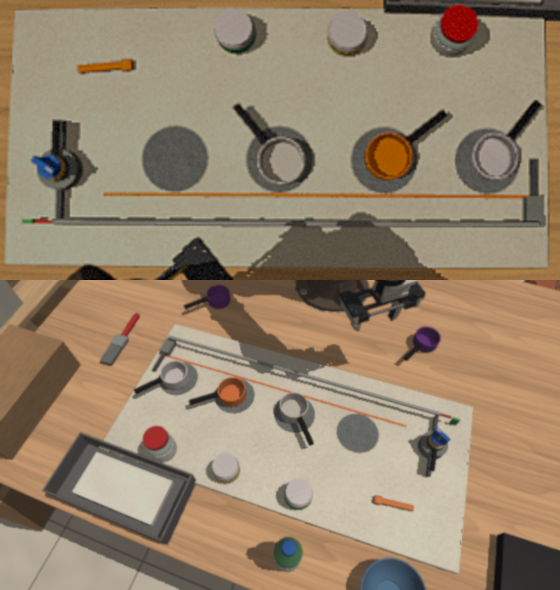

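Every pan is centred on its mat with its handle pointing back. The pointer meets the marker at crop (35,221), and the nut lever points straight back. I'll hand it in.

```bash
python3 -c "
from cell import *
print(sign_off())"
```

```text
the job is handed in; nothing more can be done
None
```

I've handed the job in, and the system gave no verdict: all three pans present are on their mats with handles behind the line (I put the grey one back after it was knocked mid-run), the pointer is level with the marker to within about 1 mm, the nut is tight against its stop, and the tins, jar, brush and clip were not touched.

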